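# Pack the drinks caddy and hold it level over the mat

## Robot

A 7-joint arm with a two-finger parallel gripper is mounted at the origin on a cart in front of the work surface, level with it; the furniture and walls round the work are solid. World frame = base frame: x ahead of the robot, y to its left, z up, the work surface at z = 0. Lengths are in m, angles in rad, forces in N, time in s.
With the tool pointing down it reaches from about 0.425 to 0.925 m from the base axis. Payload 6.8 kg.
Tool frame: the origin (TCP) lies at the very end of the fingers, on their centre line; the grasp point (between the pads) lies 19 mm behind it; z points along the fingers, x is the direction in which the jaws open and shut, and the axes are right-handed (so a half turn about z gives the same grasp; the last joint's range is limited). The gripper opens to 85 mm and grips with 20 to 120 N. Pads are 22 mm wide; open, the fingers measure 114 mm over their backs; the gripper's body (76 mm by 85 mm) begins 54 mm behind the grasp point. The pads swing forward as they close: fully open they stand 13 mm farther back than shut.
Start: joints at [-1.454, 0.477, 0.022, 1.555, -0.011, 1.109, -0.083], TCP at [0.15, 0.658, 0.231] pointing down, gripper open.
Joint ranges: [-2.96, 2.96], [-0.34, 2.1], [-1.41, 1.46], [0.24, 2.44], [-1.37, 4.51], [0.17, 1.92], [-2.96, 2.96]. Speed limits (rad/s): [2.39, 2.39, 3.14, 3.14, 3.14, 3.14, 3.14].

## Interface

Orientations are given as a rotation vector (axis times angle).
In Python, from bench import * gives the robot as it stands.
- The arm moves only by the tool servo_tool, never from a script. Its argument "increments" is one flat list of numbers, 7 for each row, row after row: the shift along the tool's x, y, z in mm, then the turn, a rotation vector about the tool's x, y, z in rad, then the finger opening in mm, from 0 to 85.4. In form: [tx, ty, tz, wx, wy, wz, fingers, tx, ty, tz, wx, wy, wz, fingers, ...]. A call has exactly 8 rows; each row shifts and turns the commanded pose from where the row before left it, along the tool's axes as they then stand; what a row does not reach is not made up. A row lasts 1/8 s, in which the tool goes at most 62.5 mm and 10.7 degrees, less where a joint would pass 70% of its speed; a pose out of reach is approached as far as the arm can. A call is refused whole if a number of a shift passes 62.5 or a number of a turn 0.188, either way. A call with a gripper value outside its range is refused whole. The fingers move at their own pace and stop on an object; "squeeze" is the grip in N (left out, the last holds). Time passes only in rows, so rows that do not move let the fingers close, or fill a call up. It gives the time, the measured TCP pose, the force and the opening at its end, in the units of the state.
- get_obs(): the state, without advancing time (a new reading comes with each control period).
- grab_frame(name): name is "scene" or "top" or "wrist"; returns (picture, depth): 384x512x3 uint8, red, green, blue; 384x512 float32, m along the optical axis (not along the pixel's ray), 0 where there is no reading.
- calibration(name): a dict with "fx", "fy", "cx", "cy" (pixels), "eye" and "orientation" of the camera in the world; the wrist camera has in their place "T_tool_cam" (4x4, takes a point from camera to tool coordinates, whose origin is the TCP and whose axes are the tool frame's). Camera axes: x right, y up, looking along -z (the intrinsics and any distortion apply to the point x, -y, -z); pixel columns grow to the right and rows downward; lengths in m; the calibration is good to about 2 mm. A picture is of the moment at which its call begins: read the wrist's pose just before it. calibration takes no time and is no camera call.
- hand_in(): hands the job in, once; it reports no verdict.
The state is a dict: "clock": time; "joints": joint angles; "qvel": joint speeds; "tau": joint torques, N m; "tcp_pos": TCP position; "orientation": TCP orientation; "contact_force": force on the tool from outside, world axes, zero at the start; "moment": the same for the moment, N m; "grip_width": finger opening in m.
Only numpy, scipy, OpenCV 4.12 (cv2) and the standard library are available. Lean on these libraries where they do the work, as an engineer would, in place of code of your own. Each camera call takes 0.05 s, during which the arm holds its last target.

## Task

Stand the salt shaker and the spice jar upright, side by side, in the open box of the wooden drinks caddy while the caddy stands on the worktop. Then lift the caddy by its bar without letting the loose steel ball roll out of its shallow dish, carry it over the round cork mat and hold it there, level and still, centred over the mat with its underside about 15 cm above the worktop; finish while still holding it, and do not set it down. Keep the caddy from tipping throughout and leave the mug and glass behind the mat standing where they are.

Things in the scene. Friction and masses are not known exactly. Their poses are not given: they have to be found in the camera images.
- caddy: Wooden drinks caddy, loose, about 0.45 kg empty and roughly balanced about its bar when packed. Board 120 (x) x 250 (y) mm on 2 mm feet, board top at z = 10 mm. Origin: centre of the underside; x across the board, y along it, z up. At the +y end an open-topped box, at the -y end a shallow white ceramic dish, in the middle a grab bar across the board (along x) on two steel posts.
- box_floor (a point): Centre of the inner floor of the caddy's open box (caddy frame 0, 92, 10 mm; same axes). Inside the box measures 100 mm along x and 54 mm along y; walls 4 mm thick, 34 mm high above this floor. The two jars fit only side by side along x, with about 9 mm to spare along x.
- grip_bar (a point): Centre of the caddy's straight wooden grab bar (caddy frame 0, 0, 103 mm; same axes). The bar is 112 mm long along x, 14 mm thick along y and 18 mm tall, so its top is 112 mm above the caddy's underside; posts of 10 mm diameter carry it 46 mm either side of the centre. A packed jar's top stands as high as 108 mm, its near side 65 mm from the bar's centre line along y.
- dish (a point): Centre of the caddy's round ceramic dish, at the height of the ball's centre when it rests there (caddy frame 0, -80, 31 mm; same axes). Inside radius 32 mm, rim only 4 mm above the dish's floor.
- ball_center (a point): Centre of the loose polished steel drinks-chilling ball, 36 mm diameter, 50 g, which lies in the dish and can roll in it and over its rim.
- salt_shaker: Salt shaker, grey dome cap on a clear body, round, 44 mm diameter (the dome narrows to 34 mm above 74 mm), 90 mm tall, 0.1 kg. Origin: centre of the underside, z up. Stands upright at the start.
- spice_jar: Spice jar with a white cap and a white paper label, round, 47 mm diameter, 98 mm tall, about 0.11 kg. Origin: centre of the underside, z up. Stands upright at the start.
- mat: Round cork mat, 140 mm diameter, 5 mm thick, fixed to the worktop. Origin: centre of the underside, on the worktop.
- mug_near: Bystander: mug standing upside down behind the mat, 72 mm across, 107 mm with its handle, 86 mm tall. Origin: centre of its outline with the handle, at the underside; the handle points to its -y.
- glass_near: Bystander: ribbed glass standing upside down behind the mat, 69 mm diameter, 104 mm tall. Origin: underside centre.
Mind the look-alikes: they are no part of the job. Leave any turquoise look-alike of the spice_jar alone. Leave any black look-alike of the salt_shaker alone.

How it is judged:
On the way, in this order (a step that is already met when the one before it is completed fails the run):
1. salt shaker and spice jar both stand upright in the caddy's box, let go, the caddy still on the worktop (z of salt_shaker in the frame of caddy between 0.004 and 0.018 m and x of salt_shaker in the frame of caddy between -0.045 and 0.045 m and y of salt_shaker in the frame of caddy between 0.072 and 0.112 m and angle between the z axis of each of salt_shaker, spice_jar and the z axis of caddy, either way round below 0.2 rad and z of spice_jar in the frame of caddy between 0.004 and 0.018 m and x of spice_jar in the frame of caddy between -0.045 and 0.045 m and y of spice_jar in the frame of caddy between 0.072 and 0.112 m and height (world z) of caddy below 0.012 m and contact force between the fingers and salt_shaker below 0.2 N and contact force between the fingers and spice_jar below 0.2 N), for 0.2 s.
2. the packed caddy is lifted by the gripper, the ball in its dish (z of salt_shaker in the frame of caddy between 0.004 and 0.018 m and x of salt_shaker in the frame of caddy between -0.045 and 0.045 m and y of salt_shaker in the frame of caddy between 0.072 and 0.112 m and angle between the z axis of each of salt_shaker, spice_jar and the z axis of caddy, either way round below 0.2 rad and z of spice_jar in the frame of caddy between 0.004 and 0.018 m and x of spice_jar in the frame of caddy between -0.045 and 0.045 m and y of spice_jar in the frame of caddy between 0.072 and 0.112 m and distance between ball_center and dish below 0.03 m and height (world z) of caddy above 0.06 m and contact force between the fingers and caddy above 1 N), for 0.2 s.
At the end, for the whole second after the job is handed in: The gripper holds the caddy still and level (within 7 degrees), its underside 11 to 19 cm above the worktop and its centre within 4 cm of the mat's centre; salt shaker and spice jar stand in its box and the ball lies in its dish (z of salt_shaker in the frame of caddy between 0.004 and 0.018 m and x of salt_shaker in the frame of caddy between -0.045 and 0.045 m and y of salt_shaker in the frame of caddy between 0.072 and 0.112 m and angle between the z axis of each of salt_shaker, spice_jar and the z axis of caddy, either way round below 0.2 rad and z of spice_jar in the frame of caddy between 0.004 and 0.018 m and x of spice_jar in the frame of caddy between -0.045 and 0.045 m and y of spice_jar in the frame of caddy between 0.072 and 0.112 m and distance between ball_center and dish below 0.03 m and height (world z) of caddy between 0.11 and 0.19 m and horizontal distance between caddy and mat below 0.04 m and angle between caddy's own z axis and vertical below 0.12 rad and linear speed of caddy below 0.03 m/s and angular speed of caddy below 0.15 rad/s and contact force between the fingers and caddy above 1 N); the arm keeps its last pose, push and grip.
It fails at once if the ball leaves its dish (not (distance between ball_center and dish below 0.03 m)).
It fails at once if the caddy is tipped by more than 25 degrees (angle between caddy's own z axis and vertical above 0.44 rad).
It fails at once if a bystander (the mug or the glass behind the mat) is pushed more than 3 cm or knocked over (distance of any of mug_near, glass_near from where it was at the start of the episode above 0.03 m or angle between any of mug_near, glass_near's own z axis and vertical above 0.5 rad).
It also fails if it takes over 72 s, if anything falls off the work surface, if the arm or the gripper's body presses on something with over 40 N, if the wrist force passes 120 N, or if a joint passes its speed limit or range.

## Working session

There is one attempt and no reset: what is moved stays moved. The work goes in short steps, Python scripts to look and compute and a tool call to move; the robot and the scene stay as the last step left them, time stands still between calls to the robot, and variables do not carry over. Pictures are saved under pics/ and viewed, and the job is handed in when it is done.

Besides the shell and the picture viewer there is one more tool, called in YAML: its name, and indented under it one key for each argument. servo_tool: Moves the arm, as the interface text tells. Its arguments: {"type":"object","properties":{"increments":{"type":"array","items":{"type":"number"}},"squeeze":{"type":"number"}},"required":["increments"]}

```bash
ls; mkdir -p pics; cat > h.py <<'E'
from bench import *
import numpy as np, cv2
from scipy.spatial.transform import Rotation as R
def save(n,im): cv2.imwrite('pics/'+n, im[:,:,::-1])
def cam(name):
    o=get_obs(); im,d=grab_frame(name); c=calibration(name); return o,im,d,c
def Tcam(name,c,o):
    if name=='wrist':
        T=np.eye(4);T[:3,:3]=R.from_rotvec(o['orientation']).as_matrix();T[:3,3]=o['tcp_pos'];return T@np.array(c['T_tool_cam'])
    T=np.eye(4);q=np.array(c['orientation'])
    T[:3,:3]=R.from_rotvec(q).as_matrix() if q.shape==(3,) else (q if q.shape==(3,3) else R.from_quat(q).as_matrix())
    T[:3,3]=c['eye'];return T
def cloud(d,c,T):
    v,u=np.mgrid[:d.shape[0],:d.shape[1]]
    P=np.stack([(u-c['cx'])/c['fx']*d,-(v-c['cy'])/c['fy']*d,-d],-1)
    W=P@T[:3,:3].T+T[:3,3]; W[d==0]=np.nan; return W
E
python3 - <<'E'
from h import *
print(get_obs())
for n in ['scene','top','wrist']:
    o,im,d,c=cam(n); print(n,c); save(n+'0.png',im); np.savez('pics/'+n+'0.npz',im=im,d=d,W=cloud(d,c,Tcam(n,c,o)))
E
```

```text
pics
{'clock': 0.0, 'joints': array([-1.45411899,  0.47781087,  0.02232459,  1.55645669, -0.01149487,
        1.10929222, -0.08304134]), 'qvel': array([-0.00192157, -0.00095489,  0.00121919, -0.00045566, -0.00188082,
       -0.00013127, -0.00209689]), 'tau': array([-5.53327955e-04, -5.96452403e+01,  1.60753738e+00, -2.81197071e+01,
        1.23877623e-02,  9.13197262e-03, -2.59025961e-05]), 'tcp_pos': array([0.15032489, 0.65743873, 0.23031599]), 'orientation': array([ 2.45549513e+00,  1.95762585e+00, -2.12003471e-03]), 'contact_force': array([0.64116973, 0.10209773, 0.86047033]), 'moment': array([ 0.00204419, -0.01788473,  0.0486594 ]), 'grip_width': 0.08514328106650129}
scene {'fx': 357.29245540159167, 'fy': 357.29245540159167, 'cx': 256.92906879209966, 'cy': 190.9159811467591, 'eye': array([ 0.04679618, -0.50444224,  0.95198729]), 'orientation': array([ 0.64623736, -0.26667767, -0.76721985])}
top {'fx': 481.404501850832, 'fy': 481.404501850832, 'cx': 255.63164174391778, 'cy': 201.70019837096484, 'eye': array([0.29924346, 0.00563869, 1.261628  ]), 'orientation': array([ 0.15711113, -0.16915085, -1.65712565])}
wrist {'fx': 306.2377637736659, 'fy': 306.2377637736659, 'cx': 255.451383334049, 'cy': 192.5349637980286, 'T_tool_cam': array([[ 9.99999913e-01,  3.01698926e-04,  2.89143683e-04,
         2.60362861e-04],
       [ 3.79500175e-04, -9.45328173e-01, -3.26120377e-01,
        -8.40801103e-02],
       [ 1.74945502e-04,  3.26120458e-01, -9.45328205e-01,
        -1.42919249e-01],
       [ 0.00000000e+00,  0.00000000e+00,  0.00000000e+00,
         1.00000000e+00]])}
```

View pics/scene0.png

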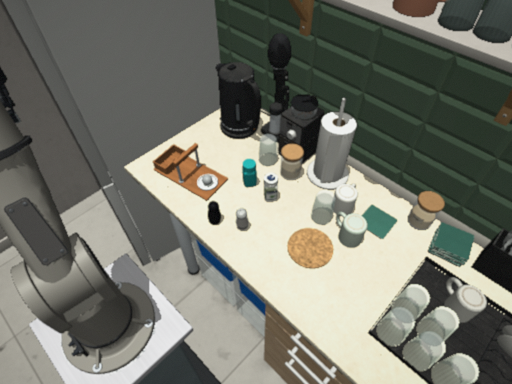

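View pics/top0.png

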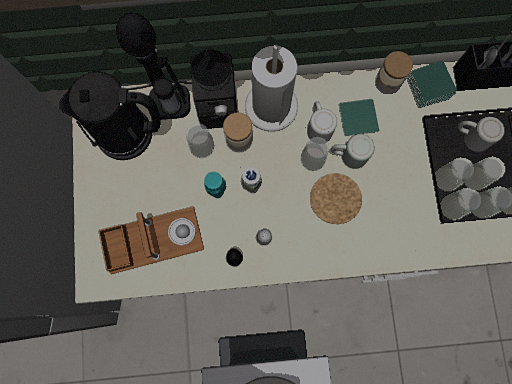

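View pics/wrist0.png

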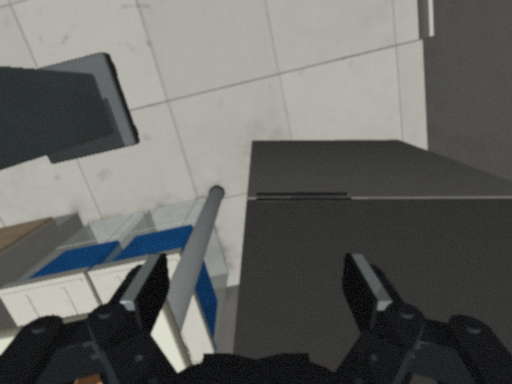

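```bash
python3 - <<'E'
from h import *
z=np.load('pics/top0.npz');im=z['im'];W=z['W']
save('topcrop.png',cv2.resize(im[130:280,90:390],(800,400),interpolation=cv2.INTER_CUBIC))
s=np.load('pics/scene0.npz')
save('scenecrop.png',cv2.resize(s['im'][130:280,140:390],(800,480),interpolation=cv2.INTER_CUBIC))
for u,v in [(251,178),(214,184),(264,237),(234,257),(336,198),(182,231),(148,235),(115,248),(250,220),(322,125),(355,150),(316,152)]:
    print(u,v,W[v,u].round(3))
E
```

```text
251 178 [ 0.603 -0.009  0.093]
214 184 [0.595 0.084 0.098]
264 237 [ 0.452 -0.027  0.09 ]
234 257 [0.41  0.05  0.091]
336 198 [ 0.549 -0.23   0.01 ]
182 231 [0.492 0.178 0.05 ]
148 235 [0.497 0.273 0.008]
115 248 [0.47  0.361 0.009]
250 220 [ 0.513  0.003 -0.002]
322 125 [ 0.729 -0.204  0.085]
355 150 [ 0.654 -0.28   0.085]
316 152 [ 0.652 -0.177  0.106]
```

View pics/topcrop.png

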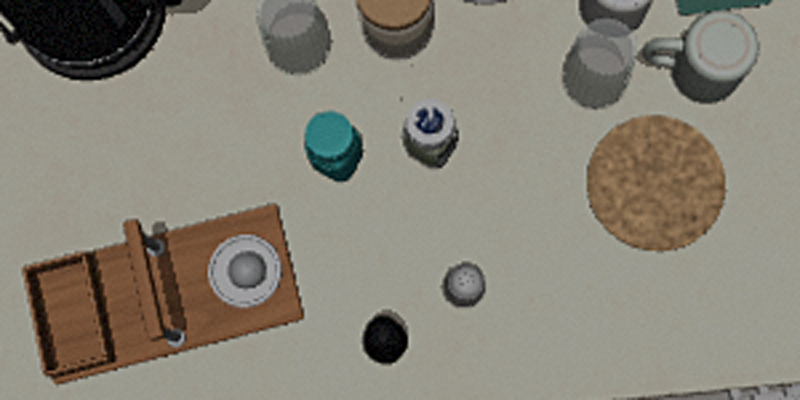

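View pics/scenecrop.png

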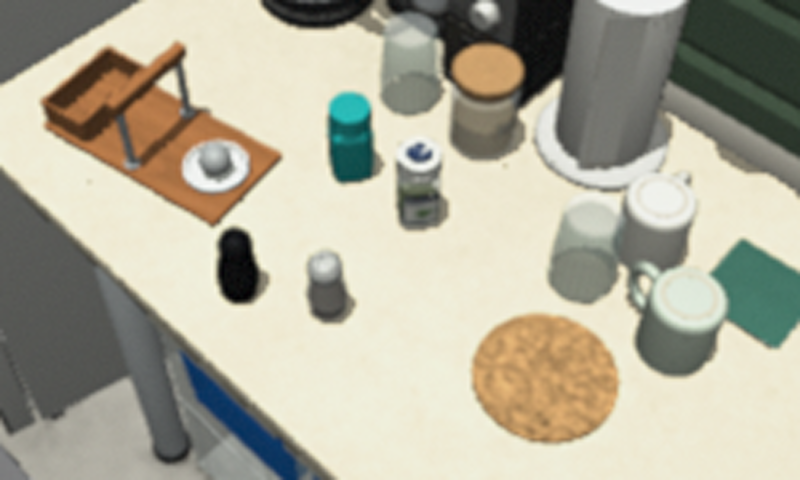

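```bash
cat >> h.py <<'E'
def ray(u,v,z,c,T):
    d=T[:3,:3]@np.array([(u-c['cx'])/c['fx'],-(v-c['cy'])/c['fy'],-1.]); return T[:3,3]+d*(z-T[2,3])/d[2]
E
python3 - <<'E'
from h import *
z=np.load('pics/top0.npz');im=z['im'];W=z['W'];c=calibration('top');T=Tcam('top',c,None)
# caddy
for n,(a,b),h in [('c1',(277,204),.010),('c2',(302,318),.010),('b1',(24,268),.044),('b2',(58,382),.01)]:
    print(n,ray(90+a/2.667,130+b/2.667,h,c,T).round(4))
# mat
hsv=cv2.cvtColor(im,cv2.COLOR_RGB2HSV)
m=np.zeros(im.shape[:2],np.uint8);m[165:230,300:370]=(hsv[165:230,300:370,1]>90)
u,v=np.mean(np.nonzero(m),1)[::-1];print('mat',u,v,m.sum(),ray(u,v,.005,c,T))
for n,(x,y),zr in [('spice',(.603,-.009),(.088,.11)),('turq',(.595,.084),(.088,.11)),('salt',(.452,-.027),(.076,.1)),('black',(.41,.05),(.076,.1)),('glass',(.652,-.177),(.09,.12)),('mug',(.654,-.28),(.075,.1))]:
    k=(np.hypot(W[...,0]-x,W[...,1]-y)<.05)&(W[...,2]>zr[0])&(W[...,2]<zr[1])
    p=W[k][:,:2].astype(np.float32); (cx,cy),r=cv2.minEnclosingCircle(p); 
    vv,uu=np.nonzero(k); print(n,len(p),(round(cx,4),round(cy,4)),r, p.mean(0), np.median(W[k][:,2]), ray(uu.mean(),vv.mean(),np.median(W[k][:,2]),c,T).round(4))
# bar, box rim, ball
k=(W[...,2]>.095)&(W[...,2]<.12)&(np.hypot(W[...,0]-.48,W[...,1]-.27)<.1)
p=W[k][:,:2].astype(np.float32);print('bar',len(p),cv2.minAreaRect(p*1000),W[k][:,2].mean())
k=(W[...,2]>.003)&(W[...,2]<.03)&(np.hypot(W[...,0]-.48,W[...,1]-.27)<.17)
p=W[k][:,:2].astype(np.float32);print('board',len(p),cv2.minAreaRect(p*1000))
k=(W[...,2]>.03)&(W[...,2]<.06)&(np.hypot(W[...,0]-.47,W[...,1]-.36)<.08)
p=W[k][:,:2].astype(np.float32);print('boxrim',len(p),cv2.minAreaRect(p*1000))
E
```

```text
c1 [0.5612 0.1482 0.01  ]
c2 [0.4457 0.1314 0.01  ]
b1 [0.5142 0.3897 0.044 ]
b2 [0.4058 0.3706 0.01  ]
mat 335.68423645320195 198.4408866995074 2030 [ 0.5489136  -0.22968935  0.005     ]
spice 263 (0.6096, -0.0079) 0.023079171776771545 [ 0.60855865 -0.00801234] 0.09823857767516952 [ 0.6085 -0.008   0.0982]
turq 264 (0.6055, 0.0866) 0.023057371377944946 [0.6050177  0.08611476] 0.0982470900837592 [0.6049 0.0861 0.0982]
salt 143 (0.4584, -0.0284) 0.016970060765743256 [ 0.45764422 -0.02827069] 0.08557645418503679 [ 0.4576 -0.0283  0.0856]
black 151 (0.418, 0.0531) 0.016935918480157852 [0.41735265 0.05273009] 0.08580271593388633 [0.4173 0.0527 0.0858]
glass 427 (0.6652, -0.1807) 0.030324598774313927 [ 0.66315913 -0.18011808] 0.103746156722474 [ 0.6629 -0.18    0.1037]
mug 598 (0.6595, -0.2868) 0.041429780423641205 [ 0.6606565  -0.29234985] 0.085596062664409 [ 0.6605 -0.2923  0.0856]
bar 311 ((484.2267761230469, 263.1976013183594), (110.91096496582031, 14.680789947509766), 9.50068187713623) 0.1101429538509987
board 4708 ((494.3980712890625, 270.23297119140625), (308.52099609375, 339.23321533203125), 0.051867447793483734)
boxrim 331 ((469.4754943847656, 354.1363830566406), (109.52798461914062, 63.51386642456055), 9.668843269348145)
```

```bash
cat >> h.py <<'E'
def plan(goals, grip, q=1.0, start=None):
    """goals: list of (pos, yawdeg, nrows); prints rows; interpolated smoothly per leg, tool straight down"""
    o=get_obs(); 
    P=np.array(o['tcp_pos']) if start is None else np.array(start[0])
    M=R.from_rotvec(o['orientation']) if start is None else start[1]
    rows=[]
    for pos,yaw,n in goals:
        X=np.array([np.cos(np.radians(yaw)),np.sin(np.radians(yaw)),0]);Z=np.array([0,0,-1.]);
        G=R.from_matrix(np.stack([X,np.cross(Z,X),Z],1)); P0=P.copy();M0=M
        rv=(M0.inv()*G).as_rotvec()
        for i in range(1,n+1):
            s=i/n; s=(s if n<4 else (0.5*s+0.5*(3*s*s-2*s**3)))
            tp=P0+(np.array(pos)-P0)*s; tm=M0*R.from_rotvec(rv*s)
            t=np.round(M.inv().apply(tp-P)*1000/q)*q; w=np.round((M.inv()*tm).as_rotvec(),3)
            P=P+M.apply(t/1000); M=M*R.from_rotvec(w); rows.append([*t,*w,grip])
    for k in range(0,len(rows),8):
        print('['+', '.join(','.join('%g'%(x+0.) for x in r) for r in rows[k:k+8])+']', len(rows[k:k+8]))
    print('end',P.round(4),'max', np.abs(np.array(rows)).max(0))
def st():
    o=get_obs(); Mx=R.from_rotvec(o['orientation']).as_matrix()
    print('t',round(o['clock'],2),'p',o['tcp_pos'].round(4),'yaw',np.degrees(np.arctan2(Mx[1,0],Mx[0,0])).round(2),'zax',Mx[:,2].round(3),'F',o['contact_force'].round(1),'w',round(o['grip_width'],4),'q',o['joints'].round(2))
E
python3 - <<'E'
from h import *
st()
plan([((.610,-.008,.20),99.5,16)],85)
E
```

```text
t 0.15 p [0.1504 0.6576 0.2305] yaw 77.12 zax [-0.    -0.001 -1.   ] F [ 0.3 -0.5 -0.6] w 0.0854 q [-1.45  0.48  0.02  1.56 -0.01  1.11 -0.08]
[-20,22,1,0,0,-0.014,85, -26,28,2,0,0,-0.019,85, -32,32,1,0,0,-0.022,85, -36,36,2,0,0,-0.024,85, -41,38,3,0,0,-0.027,85, -45,39,2,0,0,-0.029,85, -47,40,2,0,0.001,-0.03,85, -50,39,3,0,0,-0.03,85] 8
[-51,37,2,0,0,-0.031,85, -51,35,2,0,0,-0.03,85, -50,32,3,0,0,-0.028,85, -47,29,2,0,0,-0.027,85, -45,26,2,0,0,-0.025,85, -40,21,1,0,0,-0.022,85, -34,17,2,0,0,-0.018,85, -26,13,1,0,0,-0.015,85] 8
end [ 0.6096 -0.0076  0.2   ] max [5.1e+01 4.0e+01 3.0e+00 0.0e+00 1.0e-03 3.1e-02 8.5e+01]
```

servo_tool:
  increments: [-20,22,1,0,0,-0.014,85,-26,28,2,0,0,-0.019,85,-32,32,1,0,0,-0.022,85,-36,36,2,0,0,-0.024,85,-41,38,3,0,0,-0.027,85,-45,39,2,0,0,-0.029,85,-47,40,2,0,0,-0.03,85,-50,36,3,0,0,-0.03,85]

```text
clock: 1.15
tcp_pos: [0.3787, 0.3237, 0.2153]
orientation: [2.253, 2.189, 0.001]
contact_force: [0.9, 0.4, -0.7]
grip_width: 0.0849
```

servo_tool:
  increments: [-51,35,2,0,0,-0.031,85,-51,35,2,0,0,-0.03,85,-50,32,3,0,0,-0.028,85,-47,29,2,0,0,-0.027,85,-45,26,2,0,0,-0.025,85,-40,21,1,0,0,-0.022,85,-34,17,2,0,0,-0.018,85,-26,13,1,0,0,-0.015,85]

```text
clock: 2.15
tcp_pos: [0.6052, -0.0088, 0.1999]
orientation: [-2.03, -2.397, 0.001]
contact_force: [-0.4, 0.2, 0.7]
grip_width: 0.0853
```

```bash
python3 - <<'E'
from h import *
st(); o,im,d,c=cam('wrist'); save('w1.png',im); np.savez('pics/w1.npz',d=d,W=cloud(d,c,Tcam('wrist',c,o))); st()
E
```

```text
t 2.15 p [ 0.6052 -0.0088  0.1999] yaw 99.47 zax [-0.001 -0.    -1.   ] F [-0.4  0.2  0.7] w 0.0853 q [-0.32  0.4   0.3   1.78 -0.14  0.98  1.77]
t 2.2 p [ 0.6068 -0.0127  0.2   ] yaw 99.3 zax [ 0.001 -0.003 -1.   ] F [ 2.7 -3.1  1.2] w 0.0848 q [-0.32  0.4   0.3   1.77 -0.14  0.98  1.78]
```

View pics/w1.png

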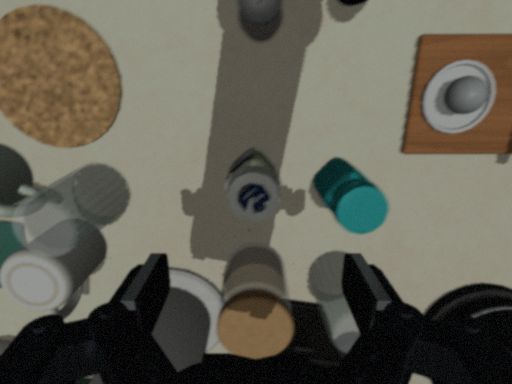

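```bash
cat >> h.py <<'E'
def circ(W,x,y,z0,z1,r=.05):
    k=(np.hypot(W[...,0]-x,W[...,1]-y)<r)&(W[...,2]>z0)&(W[...,2]<z1)
    p=W[k][:,:2].astype(np.float32); (cx,cy),rr=cv2.minEnclosingCircle(p); print(len(p),'c',round(cx,4),round(cy,4),'r',round(rr,4),'z',np.median(W[k][:,2]).round(4),'mean',p.mean(0).round(4))
E
python3 - <<'E'
from h import *
W=np.load('pics/w1.npz')['W']
circ(W,.61,-.008,.088,.12); circ(W,.6055,.0866,.088,.12);circ(W,.458,-.028,.076,.12)
for a,b in [(.01,.03),(.03,.05),(.05,.07),(.07,.08)]: circ(W,.61,-.008,a,b,.032)
E
```

```text
2198 c 0.6087 -0.0085 r 0.0231 z 0.0983 mean [ 0.6073 -0.0088]
2231 c 0.606 0.086 r 0.0238 z 0.0983 mean [0.6039 0.0843]
762 c 0.4614 -0.0276 r 0.0167 z 0.0845 mean [ 0.4677 -0.0269]
139 c 0.6041 -0.0107 r 0.0259 z 0.0216 mean [ 0.5902 -0.0111]
183 c 0.604 -0.01 r 0.0259 z 0.0407 mean [ 0.5902 -0.0117]
349 c 0.6089 -0.0089 r 0.0271 z 0.0629 mean [ 0.5927 -0.0133]
140 c 0.6092 -0.0084 r 0.0255 z 0.0714 mean [ 0.5918 -0.0105]
```

servo_tool:
  increments: [0,4,0,0,0,0,75,0,0,15,0,0,0,70,0,0,25,0,0,0,70,0,0,25,0,0,0,70,0,0,20,0,0,0,70,0,0,15,0,0,0,70,0,0,5,0,0,0,70,0,0,0,0,0,0,70]

```text
clock: 3.2
tcp_pos: [0.6086, -0.006, 0.0952]
orientation: [-2.029, -2.398, 0.0]
contact_force: [0.3, -0.6, 0.0]
grip_width: 0.0702
```

```bash
python3 - <<'E'
from h import *
st()
plan([((.609,-.008,.046),99.5,4)],70,.5)
E
```

```text
t 3.2 p [ 0.6086 -0.006   0.0952] yaw 99.54 zax [-0.  0. -1.] F [ 0.3 -0.6  0. ] w 0.0702 q [-0.29  0.54  0.26  1.85 -0.19  0.78  1.81]
[-0.5,0,10,0,0,0,70, -0.5,0,14.5,0,0,0,70, -0.5,0,14.5,0,0,0.001,70, -0.5,0,10,0,0,0,70] 4
end [ 0.6089 -0.008   0.0462] max [5.00e-01 0.00e+00 1.45e+01 0.00e+00 0.00e+00 1.00e-03 7.00e+01]
```

servo_tool:
  increments: [-1,0,10,0,0,0,70,-1,0,15,0,0,0,70,0,0,14,0,0,0,70,0,0,10,0,0,0,60,0,0,0,0,0,0,50,0,0,0,0,0,0,40,0,0,0,0,0,0,40,0,0,0,0,0,0,40]
  squeeze: 35

```text
clock: 4.2
tcp_pos: [0.6092, -0.0082, 0.0466]
orientation: [2.029, 2.398, 0.001]
contact_force: [0.3, 0.2, 0.1]
grip_width: 0.0525
```

```bash
python3 - <<'E'
from h import *
import math
st()
a=math.radians(9.5);B=np.array([.4842,.2632]);ex=np.array([math.cos(a),math.sin(a)]);ey=np.array([-ex[1],ex[0]])
for n,x in [('spice',.0245),('salt',-.0255)]: print(n,B+ey*.092+ex*x)
E
```

```text
t 4.2 p [ 0.6092 -0.0082  0.0466] yaw 99.52 zax [ 0.001  0.    -1.   ] F [0.3 0.2 0.1] w 0.0525 q [-0.27  0.61  0.24  1.87 -0.21  0.69  1.83]
spice [0.49317962 0.35798194]
salt [0.44386534 0.34972956]
```

servo_tool:
  increments: [0,0,0,0,0,0,35,0,0,0,0,0,0,35,0,0,0,0,0,0,35,0,0,-5,0,0,0,35,0,0,-20,0,0,0,35,0,0,-30,0,0,0,35,0,0,-30,0,0,0,35,0,0,-20,0,0,0,35]

```text
clock: 5.2
tcp_pos: [0.6099, -0.0084, 0.1545]
orientation: [2.028, 2.396, 0.004]
contact_force: [0.3, -0.1, -0.9]
grip_width: 0.0524
```

```bash
python3 - <<'E'
from h import *
st()
o,im,d,c=cam('wrist'); save('w2.png',im); W=cloud(d,c,Tcam('wrist',c,o)); np.savez('pics/w2.npz',d=d,W=W)
plan([((.497,.359,.20),99.5,12)],35)
E
```

```text
t 5.2 p [ 0.6099 -0.0084  0.1545] yaw 99.5 zax [ 0.003  0.    -1.   ] F [ 0.3 -0.1 -0.9] w 0.0524 q [-0.31  0.46  0.29  1.81 -0.16  0.89  1.79]
[20,-3,-2,0,0,0,35, 26,-3,-3,0.001,0,0,35, 31,-5,-4,0,0,0,35, 36,-4,-4,0.001,0,0,35, 38,-6,-4,0.001,0,0,35, 40,-5,-5,0,0,0,35, 39,-5,-4,0.001,0,0,35, 38,-6,-5,0.001,0,0,35] 8
[36,-4,-4,0,0,0,35, 31,-5,-3,0.001,0,0,35, 27,-3,-3,0,0,0,35, 19,-3,-3,0.001,0,0,35] 4
end [0.497  0.3587 0.2005] max [4.0e+01 6.0e+00 5.0e+00 1.0e-03 0.0e+00 0.0e+00 3.5e+01]
```

View pics/w2.png

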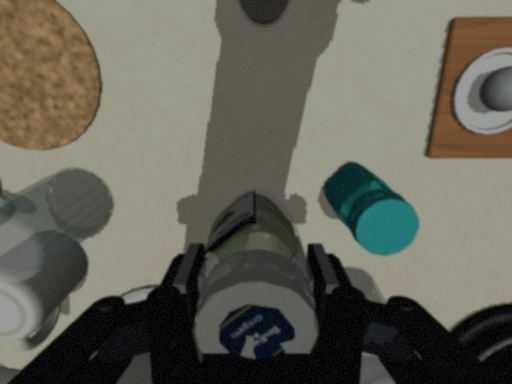

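```bash
python3 - <<'E'
from h import *
W=np.load('pics/w2.npz')['W']
circ(W,.61,-.008,.202,.215,.03); circ(W,.61,-.008,.196,.215,.03)
E
```

```text
8879 c 0.6016 -0.0094 r 0.0278 z 0.2085 mean [ 0.6036 -0.009 ]
10231 c 0.6068 -0.0085 r 0.0294 z 0.2084 mean [ 0.6026 -0.0091]
```

servo_tool:
  increments: [20,-3,-2,0,0,0,35,26,-3,-3,0,0,0,35,31,-5,-4,0,0,0,35,36,-4,-4,0,0,0,35,38,-6,-4,0,0,0,35,40,-5,-5,0,0,0,35,39,-5,-4,0,0,0,35,38,-6,-5,0,0,0,35]

```text
clock: 6.25
tcp_pos: [0.5258, 0.2524, 0.1815]
orientation: [-2.026, -2.399, 0.003]
contact_force: [0.7, 0.9, -0.5]
grip_width: 0.0523
```

servo_tool:
  increments: [36,-4,-4,0,0,0,35,31,-5,-3,0,0,0,35,27,-3,-3,0,0,0,35,19,-3,-3,0,0,0,35,0,0,0,0,0,0,35,0,0,0,0,0,0,35,0,0,0,0,0,0,35,0,0,0,0,0,0,35]

```text
clock: 7.25
tcp_pos: [0.4951, 0.3579, 0.1953]
orientation: [2.031, 2.396, -0.0]
contact_force: [-0.3, 0.6, -1.2]
grip_width: 0.0521
```

```bash
python3 - <<'E'
from h import *
st()
o,im,d,c=cam('wrist'); save('w3.png',im); W=cloud(d,c,Tcam('wrist',c,o)); np.savez('pics/w3.npz',d=d,W=W)
k=(W[...,2]>.035)&(W[...,2]<.055)&(np.hypot(W[...,0]-.47,W[...,1]-.36)<.08)
p=W[k][:,:2].astype(np.float32);print('boxrim',len(p),cv2.minAreaRect(p*1000))
k=(W[...,2]>.1)&(W[...,2]<.12)&(np.hypot(W[...,0]-.484,W[...,1]-.263)<.065)
p=W[k][:,:2].astype(np.float32);print('bar',len(p),cv2.minAreaRect(p*1000))
E
```

```text
t 7.25 p [0.4951 0.3579 0.1953] yaw 99.43 zax [ 0. -0. -1.] F [-0.3  0.6 -1.2] w 0.0521 q [-0.89  0.41  0.21  1.76 -0.1   0.98  1.1 ]
boxrim 1398 ((468.6722717285156, 354.20953369140625), (107.55514526367188, 62.164085388183594), 9.436261177062988)
bar 3175 ((484.0260925292969, 264.2253112792969), (111.35795593261719, 14.040104866027832), 9.643257141113281)
```

View pics/w3.png

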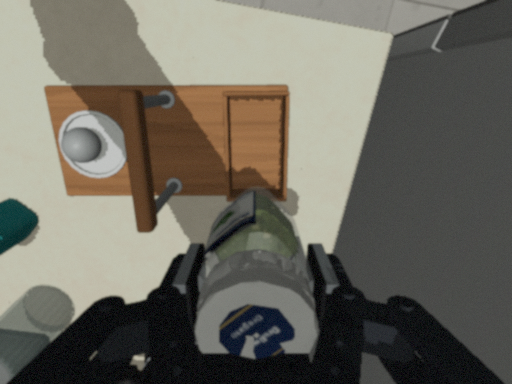

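```bash
python3 - <<'E'
from h import *
for f,p,yaw in [('w2',(.6099,-.0084,.1545),99.5),('w3',(.4951,.3579,.1953),99.43)]:
    W=np.load(f'pics/{f}.npz')['W']; a=np.radians(yaw)
    X=np.array([np.cos(a),np.sin(a)]);Y=np.array([np.sin(a),-np.cos(a)])
    D=W[...,:2]-np.array(p[:2]); tx=D@X; ty=D@Y; h=W[...,2]-p[2]
    for s in [-.01,-.005,0,.005,.01]:
        k=(abs(tx-s)<.001)&(abs(h-.0535)<.004)&(abs(ty)<.04); q=np.sort(ty[k]); print(f,s,len(q),(q[[2,-3]]*1000).round(1), np.median(h[k]).round(4))
    for s in [-.01,-.005,0,.005,.01]:
        k=(abs(ty-s)<.001)&(abs(h-.0535)<.004)&(abs(tx)<.035); q=np.sort(tx[k]); print(' x',s,len(q),(q[[2,-3]]*1000).round(1))
E
```

```text
w2 -0.01 401 [-19.3   9.2] 0.0541
w2 -0.005 454 [-21.3  10.8] 0.0542
w2 0 423 [-21.7  12.5] 0.0541
w2 0.005 449 [-21.   11.3] 0.0541
w2 0.01 405 [-19.5   9.3] 0.0541
 x -0.01 552 [-19.6  20.3]
 x -0.005 554 [-21.1  22.3]
 x 0 527 [-21.9  22.7]
 x 0.005 488 [-21.7  22. ]
 x 0.01 268 [-20.3  20.3]
w3 -0.01 407 [-18.9   9.4] 0.0541
w3 -0.005 456 [-21.4  11. ] 0.0542
w3 0 462 [-21.6  12.3] 0.0541
w3 0.005 451 [-21.2  11.4] 0.0542
w3 0.01 397 [-19.3   9.8] 0.054
 x -0.01 584 [-32.3  30.6]
 x -0.005 563 [-20.9  22.2]
 x 0 542 [-21.9  22.8]
 x 0.005 533 [-21.6  22.1]
 x 0.01 283 [-19.6  20.7]
```

servo_tool:
  increments: [0,-3,10,0,0,0,35,0,0,20,0,0,0,35,0,0,20,0,0,0,35,0,0,15,0,0,0,35,0,0,10,0,0,0,35,0,0,5,0,0,0,35,0,0,0,0,0,0,35,0,0,0,0,0,0,35]

```text
clock: 8.3
tcp_pos: [0.4921, 0.3587, 0.1159]
orientation: [2.029, 2.398, 0.002]
contact_force: [-0.7, -0.4, -0.4]
grip_width: 0.0521
```

```bash
python3 - <<'E'
from h import *
st()
o,im,d,c=cam('top'); save('t2.png',cv2.resize(im[190:290,60:260],(800,400)))
o,im,d,c=cam('wrist'); save('w4.png',im)
st()
plan([((.492,.358,.058),99.5,6)],35,.5)
E
```

```text
t 8.3 p [0.4921 0.3587 0.1159] yaw 99.52 zax [ 0.001  0.001 -1.   ] F [-0.7 -0.4 -0.4] w 0.0521 q [-0.87  0.5   0.19  1.83 -0.12  0.82  1.11]
t 8.4 p [0.492  0.3587 0.1159] yaw 99.52 zax [ 0.001  0.001 -1.   ] F [-0.3  0.4 -0.2] w 0.0524 q [-0.87  0.5   0.19  1.83 -0.12  0.82  1.11]
[0,0,7,0,0,0,35, 0,0,10,0,0,0,35, -0.5,0,12,0,0,0,35, 0,0,11.5,0.001,0,0,35, 0,0,10.5,0,-0.001,0,35, 0,0,7,0,0,0,35] 6
end [0.4922 0.3582 0.0579] max [5.0e-01 0.0e+00 1.2e+01 1.0e-03 1.0e-03 0.0e+00 3.5e+01]
```

View pics/w4.png

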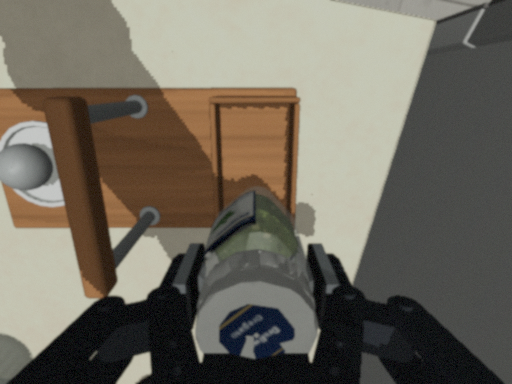

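servo_tool:
  increments: [0,0,7,0,0,0,35,0,0,10,0,0,0,35,-0.5,0,12,0,0,0,35,0,0,12,0,0,0,35,0,0,9,0,0,0,35,0,0,5,0,0,0,35,0,0,2,0,0,0,35,0,0,0,0,0,0,35]

```text
clock: 9.4
tcp_pos: [0.4917, 0.3579, 0.0582]
orientation: [-2.029, -2.398, 0.0]
contact_force: [-1.5, 1.7, -1.1]
grip_width: 0.0525
```

```bash
python3 - <<'E'
from h import *
st()
o,im,d,c=cam('wrist'); save('w5.png',im)
st()
E
```

```text
t 9.4 p [0.4917 0.3579 0.0582] yaw 99.53 zax [-0. -0. -1.] F [-1.5  1.7 -1.1] w 0.0525 q [-0.86  0.58  0.17  1.86 -0.14  0.71  1.13]
t 9.45 p [0.492  0.3578 0.0582] yaw 99.51 zax [ 0.  0. -1.] F [-1.9  0.9 -2. ] w 0.0522 q [-0.86  0.58  0.17  1.86 -0.14  0.71  1.13]
```

View pics/w5.png

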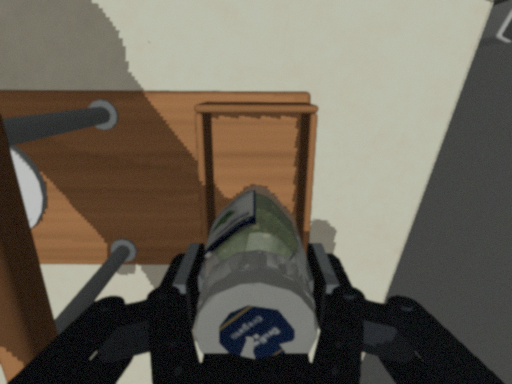

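servo_tool:
  increments: [0,-1,1,0,0,0,35,0,0,1,0,0,0,35,0,0,0,0,0,0,60,0,0,0,0,0,0,70,0,0,0,0,0,0,70,0,0,0,0,0,0,70,0,0,-10,0,0,0,70,0,0,-20,0,0,0,70]

```text
clock: 10.45
tcp_pos: [0.4904, 0.3574, 0.0868]
orientation: [-2.029, -2.398, 0.002]
contact_force: [-0.2, 0.5, 0.7]
grip_width: 0.07
```

```bash
python3 - <<'E'
from h import *
st()
o,im,d,c=cam('wrist'); save('w6.png',im); W=cloud(d,c,Tcam('wrist',c,o)); circ(W,.493,.358,.105,.12)
plan([((.478,.30,.20),99.5,4),((.458,-.028,.20),99.5,10)],70)
E
```

```text
t 10.45 p [0.4904 0.3574 0.0868] yaw 99.52 zax [-0.001 -0.001 -1.   ] F [-0.2  0.5  0.7] w 0.07 q [-0.87  0.54  0.18  1.85 -0.13  0.77  1.12]
8572 c 0.4842 0.3566 r 0.049 z 0.1111 mean [0.4893 0.3577]
[-11,-5,-22,0.001,0,0,70, -17,-7,-33,0.001,-0.001,0,70, -16,-7,-33,0.001,-0.001,0,70, -11,-5,-22,0,0,0,70, -21,-5,0,0,0,0,70, -28,-6,0,0,0,0,70, -34,-8,0,0,0,0,70, -38,-9,0,0,0,0,70] 8
[-39,-9,0,0,0,0,70, -40,-9,0,0,0,0,70, -38,-9,0,0,0,0,70, -34,-7,0,0,0,0,70, -28,-7,0,0,0,0,70, -21,-4,0,0,0,0,70] 6
end [ 0.4585 -0.0283  0.2   ] max [4.0e+01 9.0e+00 3.3e+01 1.0e-03 1.0e-03 0.0e+00 7.0e+01]
```

View pics/w6.png

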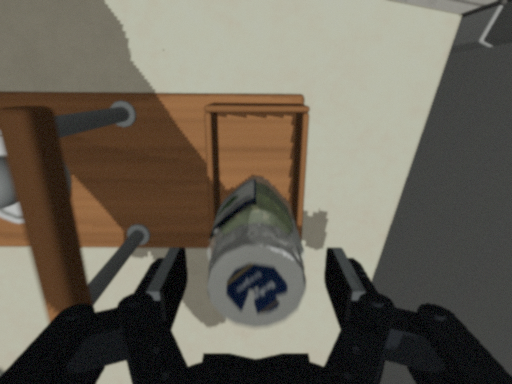

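servo_tool:
  increments: [0,0,-40,0,0,0,70,-15,-7,-40,0,0,0,70,-20,-7,-30,0,0,0,70,-20,-10,0,0,0,0,70,-28,-5,0,0,0,0,70,-28,-6,0,0,0,0,70,-34,-8,0,0,0,0,70,-38,-9,0,0,0,0,70]

```text
clock: 11.5
tcp_pos: [0.4701, 0.1679, 0.1974]
orientation: [2.028, 2.398, 0.003]
contact_force: [0.6, -0.4, 0.1]
grip_width: 0.0702
```

servo_tool:
  increments: [-39,-9,0,0,0,0,70,-40,-9,0,0,0,0,70,-38,-9,0,0,0,0,70,-34,-7,0,0,0,0,70,-28,-7,0,0,0,0,70,-16,-4,0,0,0,0,70,0,0,0,0,0,0,70,0,0,0,0,0,0,70]

```text
clock: 12.5
tcp_pos: [0.458, -0.0302, 0.1968]
orientation: [2.028, 2.399, 0.002]
contact_force: [0.0, 0.3, -0.4]
grip_width: 0.0702
```

```bash
python3 - <<'E'
from h import *
st()
o,im,d,c=cam('wrist'); save('w7.png',im); W=cloud(d,c,Tcam('wrist',c,o)); circ(W,.458,-.028,.076,.1); circ(W,.418,.053,.076,.1)
plan([((.459,-.028,.20),99.5,1),((.459,-.028,.045),99.5,7)],70)
E
```

```text
t 12.5 p [ 0.458  -0.0302  0.1968] yaw 99.57 zax [ 0.001  0.001 -1.   ] F [ 0.   0.3 -0.4] w 0.0702 q [-0.43  0.16  0.4   2.11 -0.08  0.88  1.76]
1110 c 0.4576 -0.0285 r 0.0173 z 0.0865 mean [ 0.4549 -0.029 ]
1216 c 0.4171 0.0525 r 0.0173 z 0.0865 mean [0.4156 0.0497]
[2,1,-3,0.001,0,0.002,70, 0,0,15,0,0,0,70, 0,0,22,0,0,0,70, 0,0,27,0,0,0,70, 0,0,27,0,0,0,70, 0,0,26,0,0,0,70, 0,0,22,0,0,0,70, 0,0,16,0,0,0,70] 8
end [ 0.4586 -0.0278  0.0446] max [2.0e+00 1.0e+00 2.7e+01 1.0e-03 0.0e+00 2.0e-03 7.0e+01]
```

View pics/w7.png

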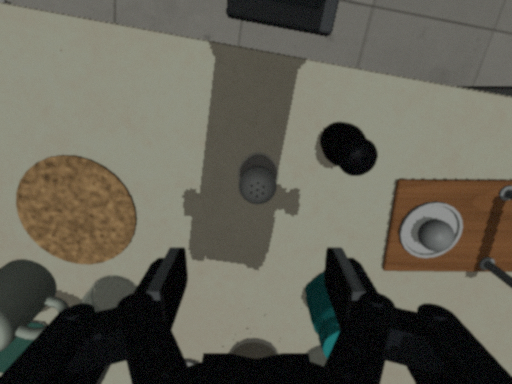

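servo_tool:
  increments: [1,0,15,0,0,0,70,0,0,25,0,0,0,70,0,0,30,0,0,0,70,0,0,30,0,0,0,70,0,0,25,0,0,0,70,0,0,20,0,0,0,70,0,0,8,0,0,0,70,0,0,0,0,0,0,70]

```text
clock: 13.55
tcp_pos: [0.457, -0.0299, 0.0427]
orientation: [-2.028, -2.398, 0.002]
contact_force: [1.7, -0.1, 0.6]
grip_width: 0.0699
```

```bash
python3 - <<'E'
from h import *
st()
plan([((.458,-.0285,.040),99.5,2)],60,.5)
E
```

```text
t 13.55 p [ 0.457  -0.0299  0.0427] yaw 99.54 zax [-0.001 -0.    -1.   ] F [ 1.7 -0.1  0.6] w 0.0699 q [-0.32  0.44  0.3   2.22 -0.26  0.51  1.92]
[0.5,0.5,1.5,-0.001,0,0,60, 1,0.5,1,-0.001,0,0.001,60] 2
end [ 0.4577 -0.0283  0.0402] max [1.0e+00 5.0e-01 1.5e+00 1.0e-03 0.0e+00 1.0e-03 6.0e+01]
```

servo_tool:
  increments: [1,0.5,1.5,0,0,0,60,0.5,0.5,1,0,0,0,45,0,0,0,0,0,0,30,0,0,0,0,0,0,30,0,0,0,0,0,0,30,0,0,0,0,0,0,30,0,0,0,0,0,0,30,0,0,0,0,0,0,30]

```text
clock: 14.55
tcp_pos: [0.4588, -0.0279, 0.0415]
orientation: [2.029, 2.398, 0.002]
contact_force: [-0.6, 1.5, 5.2]
grip_width: 0.0362
```

servo_tool:
  increments: [0,0,0,0,0,0,30,0,0,-10,0,0,0,30,0,0,-20,0,0,0,30,0,0,-30,0,0,0,30,0,0,-30,0,0,0,30,0,0,-20,0,0,0,30,0,0,-10,0,0,0,30,0,0,0,0,0,0,30]

```text
clock: 15.55
tcp_pos: [0.4585, -0.0284, 0.1613]
orientation: [2.029, 2.398, 0.002]
contact_force: [-1.5, -0.3, -1.2]
grip_width: 0.0367
```

```bash
python3 - <<'E'
from h import *
st()
o,im,d,c=cam('wrist'); save('w8.png',im); W=cloud(d,c,Tcam('wrist',c,o)); np.savez('pics/w8.npz',W=W)
p=o['tcp_pos']; circ(W,p[0],p[1],p[2]+.036,p[2]+.06,.02)
plan([((.4445,.350,.20),99.5,14)],30)
E
```

```text
t 15.55 p [ 0.4585 -0.0284  0.1613] yaw 99.53 zax [ 0.001  0.    -1.   ] F [-1.5 -0.3 -1.2] w 0.0367 q [-0.43  0.22  0.41  2.15 -0.12  0.8   1.79]
5036 c 0.4585 -0.0284 r 0.02 z 0.2058 mean [ 0.4524 -0.03  ]
[16,2,-2,0,0,0,30, 21,3,-2,0,0,0,30, 25,3,-3,0,0,0,30, 29,4,-3,0,0,0,30, 31,4,-3,0,0,0,30, 32,4,-3,0,0,0,30, 34,5,-4,0,0,0,30, 33,4,-3,0,0,0,30] 8
[33,4,-4,0,0,0,30, 31,4,-3,0,0,0,30, 28,4,-3,0,0,0,30, 25,3,-2,0,0,0,30, 21,3,-3,0,0,0,30, 16,2,-1,0,0,0,30] 6
end [0.4443 0.3495 0.1997] max [34.  5.  4.  0.  0.  0. 30.]
```

View pics/w8.png

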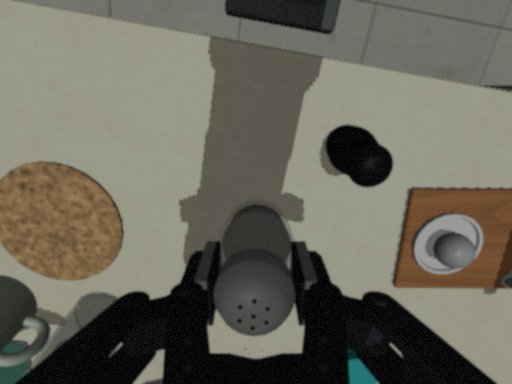

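```bash
python3 - <<'E'
from h import *
W=np.load('pics/w8.npz')['W']; p=np.array([.4585,-.0284,.1613]); a=np.radians(99.53)
X=np.array([np.cos(a),np.sin(a)]);Y=np.array([np.sin(a),-np.cos(a)])
D=W[...,:2]-p[:2]; tx=D@X; ty=D@Y; h=W[...,2]-p[2]
for s in np.arange(-.05,.055,.006):
    k=(abs(tx)<.003)&(abs(h-s)<.003)&(abs(ty)<.04); k2=(abs(ty)<.03)&(abs(h-s)<.003)&(abs(tx)<.03)
    print(round(s,3),k.sum(),np.nanpercentile(ty[k],[5,95]).round(4) if k.sum() else '', np.nanpercentile(tx[k2],[3,97]).round(4) if k2.sum() else '')
print(np.nanmax(h[(abs(tx)<.02)&(abs(ty)<.025)]))
E
```

```text
-0.05 0  
-0.044 0  
-0.038 8 [-0.0175 -0.0169] [-0.0133  0.0147]
-0.032 21 [-0.0185 -0.0172] [-0.0131  0.0162]
-0.026 23 [-0.0191 -0.0184] [-0.013   0.0161]
-0.02 28 [-0.0201 -0.0191] [-0.0144  0.0164]
-0.014 40 [-0.0207 -0.02  ] [-0.0176  0.0184]
-0.008 58 [-0.0206 -0.0194] [-0.0184  0.0197]
-0.002 68 [-0.0201 -0.0188] [-0.0172  0.0181]
0.004 73 [-0.0194 -0.0182] [-0.02    0.0204]
0.01 93 [-0.0187 -0.0174] [-0.0274  0.0277]
0.016 95 [-0.0181 -0.0165] [-0.0282  0.0283]
0.022 77 [-0.0175 -0.0163] [-0.0284  0.0284]
0.028 87 [-0.0181 -0.0172] [-0.0283  0.0282]
0.034 131 [-0.0186 -0.017 ] [-0.0243  0.0246]
0.04 231 [-0.0178 -0.0143] [-0.0224  0.0226]
0.046 830 [-0.0139  0.0075] [-0.0258  0.0258]
0.052 5 [-0.005 -0.002] [-0.0293  0.0294]
0.08958470005999569
```

servo_tool:
  increments: [16,2,-2,0,0,0,30,21,3,-2,0,0,0,30,25,3,-3,0,0,0,30,29,4,-3,0,0,0,30,31,4,-3,0,0,0,30,32,4,-3,0,0,0,30,34,5,-4,0,0,0,30,33,4,-3,0,0,0,30]

```text
clock: 16.6
tcp_pos: [0.4496, 0.195, 0.1828]
orientation: [-2.029, -2.398, 0.003]
contact_force: [0.5, 0.9, -1.5]
grip_width: 0.0361
```

servo_tool:
  increments: [33,4,-4,0,0,0,30,31,4,-3,0,0,0,30,28,4,-3,0,0,0,30,25,3,-2,0,0,0,30,21,3,-3,0,0,0,30,16,2,-1,0,0,0,30,0,0,0,0,0,0,30,0,0,0,0,0,0,30]

```text
clock: 17.6
tcp_pos: [0.4448, 0.3483, 0.1996]
orientation: [2.031, 2.397, -0.001]
contact_force: [-0.3, 0.2, -1.0]
grip_width: 0.0361
```

```bash
python3 - <<'E'
from h import *
st()
o,im,d,c=cam('wrist'); save('w9.png',im); W=cloud(d,c,Tcam('wrist',c,o)); np.savez('pics/w9.npz',W=W)
circ(W,.492,.358,.10,.115,.03)
o,im,d,c=cam('top'); W=cloud(d,c,Tcam('top',c,o)); circ(W,.492,.358,.10,.115,.03)
st()
plan([((.4438,.350,.10),99.5,8)],30)
E
```

```text
t 17.6 p [0.4448 0.3483 0.1996] yaw 99.45 zax [-0.    -0.001 -1.   ] F [-0.3  0.2 -1. ] w 0.0361 q [-0.95  0.33  0.22  1.87 -0.09  0.95  1.04]
0 c 0.0 0.0 r 0.0 z nan mean [nan nan]
121 c 0.4951 0.3579 r 0.0234 z 0.1105 mean [0.5032 0.3572]
t 17.7 p [0.4448 0.3483 0.1997] yaw 99.44 zax [-0.    -0.001 -1.   ] F [-0.2  0.4 -1.2] w 0.036 q [-0.95  0.33  0.22  1.87 -0.09  0.95  1.04]
[0,0,8,0,0,0,30, 0,0,12,0,0,0,30, 1,0,14,0,0,0,30, 0,0,16,0,0,-0.001,30, 0,0,15,0,0,0,30, 1,-1,14,0,0,0,30, 0,0,12,0,0,0,30, 0,0,9,0,0.001,0,30] 8
end [0.4435 0.35   0.0997] max [1.0e+00 1.0e+00 1.6e+01 0.0e+00 1.0e-03 1.0e-03 3.0e+01]
  return _methods._mean(a, axis=axis, dtype=dtype,
  ret = ret.dtype.type(ret / rcount)
h.py:42: RuntimeWarning: Mean of empty slice.
  p=W[k][:,:2].astype(np.float32); (cx,cy),rr=cv2.minEnclosingCircle(p); print(len(p),'c',round(cx,4),round(cy,4),'r',round(rr,4),'z',np.median(W[k][:,2]).round(4),'mean',p.mean(0).round(4))
  ret = um.true_divide(
```

View pics/w9.png

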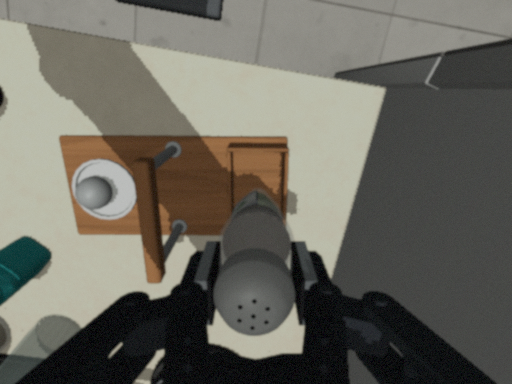

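servo_tool:
  increments: [0,0,8,0,0,0,30,0,0,12,0,0,0,30,1,-0.5,14,0,0,0,30,0,0,16,0,0,0,30,0,-0.5,15,0,0,0,30,0.5,0,14,0,0,0,30,0,0,8,0,0,0,30,0,0,4,0,0,0,30]

```text
clock: 18.7
tcp_pos: [0.4433, 0.3507, 0.1083]
orientation: [-2.029, -2.398, 0.001]
contact_force: [-0.2, 0.0, 0.8]
grip_width: 0.0361
```

```bash
python3 - <<'E'
from h import *
st()
o,im,d,c=cam('wrist'); save('w10.png',im)
st()
plan([((.4435,.350,.053),99.5,7)],30,.5)
E
```

```text
t 18.7 p [0.4433 0.3507 0.1083] yaw 99.52 zax [-0. -0. -1.] F [-0.2  0.   0.8] w 0.0361 q [-0.93  0.45  0.2   1.94 -0.12  0.76  1.07]
t 18.75 p [0.4432 0.3507 0.1081] yaw 99.52 zax [-0. -0. -1.] F [ 0.2 -0.7 -0.4] w 0.0361 q [-0.93  0.45  0.2   1.94 -0.12  0.76  1.07]
[0,0,5.5,0,0,0,30, 0,0,8,0,0,0,30, -0.5,0,9,0,0,0,30, 0,0,10,0,0,0,30, 0,0,9.5,0,0,0,30, 0,0,7.5,0,0,0,30, 0,0,5.5,0,0,0,30] 7
end [0.4433 0.3502 0.0531] max [ 0.5  0.  10.   0.   0.   0.  30. ]
```

View pics/w10.png

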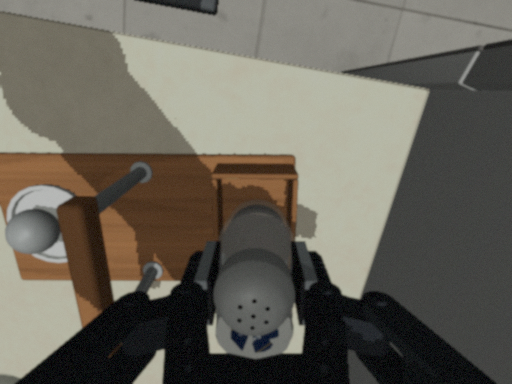

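servo_tool:
  increments: [0,0,5,0,0,0,30,0,0,8,0,0,0,30,-0.5,0,9,0,0,0,30,0,0,10,0,0,0,30,0,0,10,0,0,0,30,0,0,8,0,0,0,30,0,0,4,0,0,0,30,0,0,0,0,0,0,30]

```text
clock: 19.75
tcp_pos: [0.4433, 0.3502, 0.0545]
orientation: [-2.029, -2.398, 0.001]
contact_force: [0.2, 0.3, -0.6]
grip_width: 0.0362
```

```bash
python3 - <<'E'
from h import *
st()
o,im,d,c=cam('wrist'); save('w11.png',im)
st()
E
```

```text
t 19.75 p [0.4433 0.3502 0.0545] yaw 99.52 zax [-0. -0. -1.] F [ 0.2  0.3 -0.6] w 0.0362 q [-0.91  0.53  0.17  1.97 -0.15  0.65  1.09]
t 19.8 p [0.4435 0.3503 0.0548] yaw 99.52 zax [ 0.  0. -1.] F [ 1.2  0.  -0.6] w 0.0362 q [-0.91  0.53  0.17  1.97 -0.15  0.66  1.09]
```

View pics/w11.png

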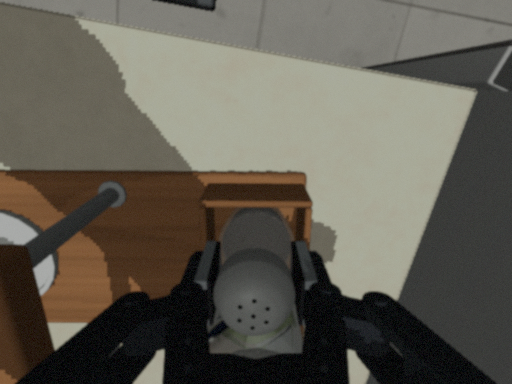

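servo_tool:
  increments: [0,0,1,0,0,0,30,0,0,1,0,0,0,30,0,0,0.5,0,0,0,30,0,0,0,0,0,0,45,0,0,0,0,0,0,60,0,0,0,0,0,0,65,0,0,0,0,0,0,65,0,0,0,0,0,0,65]

```text
clock: 20.8
tcp_pos: [0.4434, 0.3503, 0.0523]
orientation: [-2.029, -2.398, -0.0]
contact_force: [0.0, 0.6, 0.0]
grip_width: 0.0651
```

servo_tool:
  increments: [0,0,-10,0,0,0,65,0,0,-25,0,0,0,65,0,0,-40,0,0,0,65,0,0,-40,0,0,0,65,-25,5,-30,0,0,0,60,-30,10,0,0,0,0,60,-25,10,0,0,0,0,60,-8,0,0,0,0,0,60]

```text
clock: 21.8
tcp_pos: [0.4836, 0.2659, 0.1981]
orientation: [2.033, 2.395, 0.001]
contact_force: [0.0, 0.5, -0.8]
grip_width: 0.0603
```

```bash
python3 - <<'E'
from h import *
st()
o,im,d,c=cam('wrist'); save('w12.png',im); W=cloud(d,c,Tcam('wrist',c,o)); np.savez('pics/w12.npz',W=W)
k=(W[...,2]>.1)&(W[...,2]<.12)&(np.hypot(W[...,0]-.484,W[...,1]-.263)<.062)
p=W[k][:,:2].astype(np.float32);print('bar',len(p),cv2.minAreaRect(p*1000),np.median(W[k][:,2]))
o,im,d,c=cam('scene'); save('s2.png',cv2.resize(im[130:230,130:280],(750,500),interpolation=cv2.INTER_CUBIC))
E
```

```text
t 21.8 p [0.4836 0.2659 0.1981] yaw 99.34 zax [ 0.001  0.    -1.   ] F [ 0.   0.5 -0.8] w 0.0603 q [-0.83  0.31  0.26  1.9  -0.1   0.94  1.21]
bar 2306 ((484.6123046875, 263.52630615234375), (111.46627044677734, 14.007015228271484), 9.111705780029297) 0.11177231099268681
```

View pics/w12.png

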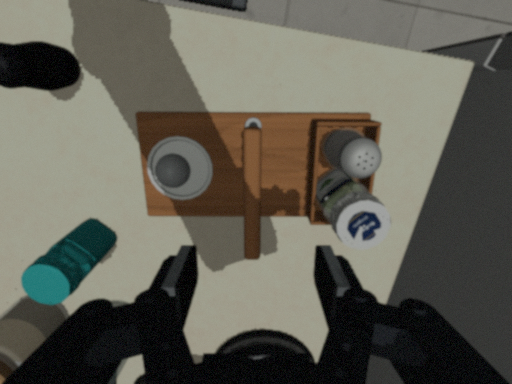

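View pics/s2.png

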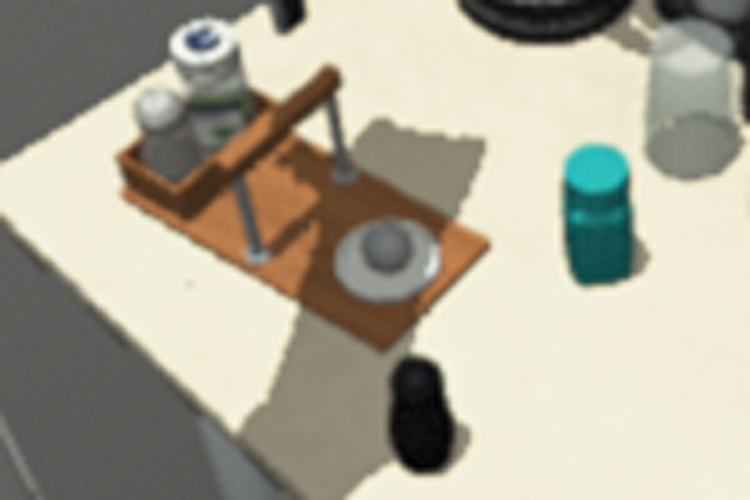

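```bash
python3 - <<'E'
from h import *
W=np.load('pics/w12.npz')['W']
circ(W,.493,.358,.1045,.12,.03); circ(W,.4435,.350,.088,.104,.025); circ(W,.484+.0132,.2635-.0789,.035,.06,.03)
plan([((.4845,.2635,.190),99.5,1),((.4845,.2635,.083),99.5,7)],60,.5)
E
```

```text
2272 c 0.4931 0.3577 r 0.0232 z 0.111 mean [0.4914 0.3567]
1230 c 0.4426 0.3491 r 0.0173 z 0.0963 mean [0.4413 0.347 ]
866 c 0.4959 0.181 r 0.0176 z 0.0443 mean [0.4933 0.1826]
[-4,1.5,7.5,0,0,-0.001,60, 0,0,10.5,0,0,0,60, 0,0,15.5,0,0,0,60, 0,0,18,0,0,0,60, 0,0,19,0,0,0,60, 0,0,18,0,0,0,60, 0,0,15.5,0,0,0,60, 0,0,10.5,0,0,0,60] 8
end [0.4846 0.2635 0.0831] max [4.0e+00 1.5e+00 1.9e+01 0.0e+00 0.0e+00 1.0e-03 6.0e+01]
```

servo_tool:
  increments: [-4,1.5,7,0,0,0,60,0,0,10,0,0,0,60,0,0,15,0,0,0,60,0,0,18,0,0,0,60,0,0,18,0,0,0,60,0,0,15,0,0,0,60,0,0,5,0,0,0,60,0,0,0,0,0,0,60]

```text
clock: 22.9
tcp_pos: [0.4847, 0.2639, 0.109]
orientation: [-2.029, -2.398, 0.001]
contact_force: [0.6, -0.3, -0.4]
grip_width: 0.06
```

```bash
python3 - <<'E'
from h import *
st()
o,im,d,c=cam('wrist'); save('w13.png',im)
plan([((.4845,.2635,.083),99.5,4)],60,.5)
E
```

```text
t 22.9 p [0.4847 0.2639 0.109 ] yaw 99.52 zax [-0. -0. -1.] F [ 0.6 -0.3 -0.4] w 0.06 q [-0.79  0.43  0.23  1.97 -0.14  0.75  1.26]
[0,0,5.5,0,0,0,60, 0,-0.5,7.5,0,0,0,60, -0.5,0,8,0,0,0,60, 0,0,5.5,0,0,0,60] 4
end [0.4846 0.2635 0.083 ] max [ 0.5  0.5  8.   0.   0.   0.  60. ]
```

View pics/w13.png

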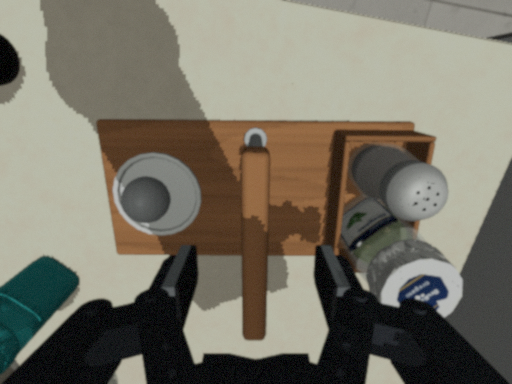

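servo_tool:
  increments: [0,0,5,0,0,0,50,0,0,8,0,0,0,40,-0.5,0,8,0,0,0,35,0,0,5,0,0,0,30,0,0,0,0,0,0,25,0,0,0,0,0,0,22,0,0,0,0,0,0,20,0,0,0,0,0,0,18]
  squeeze: 40

```text
clock: 23.95
tcp_pos: [0.4849, 0.2636, 0.0835]
orientation: [2.029, 2.398, 0.001]
contact_force: [0.3, 0.5, 0.1]
grip_width: 0.018
```

servo_tool:
  increments: [0,0,0,0,0,0,17,0,0,0,0,0,0,16,0,0,0,0,0,0,15,0,0,0,0,0,0,14,0,0,0,0,0,0,12,0,0,0,0,0,0,8,0,0,0,0,0,0,4,0,0,0,0,0,0,0]
  squeeze: 80

```text
clock: 24.95
tcp_pos: [0.4849, 0.2634, 0.0834]
orientation: [2.03, 2.398, 0.0]
contact_force: [-0.5, -1.4, 4.4]
grip_width: 0.0122
```

```bash
python3 - <<'E'
from h import *
st()
o,im,d,c=cam('wrist'); save('w14.png',im)
st()
E
```

```text
t 24.95 p [0.4849 0.2634 0.0834] yaw 99.51 zax [ 0.  0. -1.] F [-0.5 -1.4  4.4] w 0.0122 q [-0.78  0.47  0.22  1.99 -0.15  0.7   1.27]
t 25.0 p [0.4849 0.2634 0.0834] yaw 99.51 zax [ 0.  0. -1.] F [-0.  -0.7  4.2] w 0.0126 q [-0.78  0.47  0.22  1.99 -0.15  0.7   1.27]
```

View pics/w14.png

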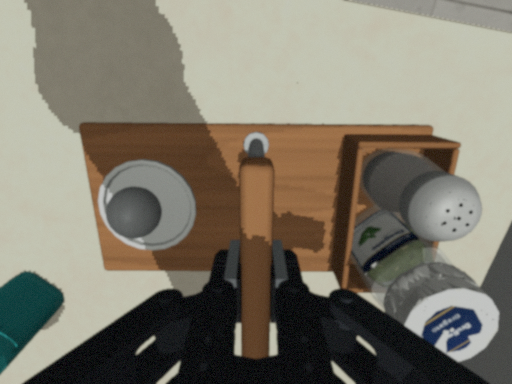

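servo_tool:
  increments: [0,0,0,0,0,0,0,0,0,0,0,0,0,0,0,0,-1,0,0,0,0,0,0,-3,0,0,0,0,0,0,-5,0,0,0,0,0,0,-5,0,0,0,0,0,0,-4,0,0,0,0,0,0,-2,0,0,0,0]
  squeeze: 110

```text
clock: 26.0
tcp_pos: [0.4849, 0.2635, 0.1037]
orientation: [2.029, 2.398, 0.001]
contact_force: [0.4, -1.2, -6.2]
grip_width: 0.0125
```

```bash
python3 - <<'E'
from h import *
st(); print(get_obs()['moment'])
o,im,d,c=cam('wrist'); save('w15.png',im); 
o,im,d,c=cam('scene'); save('s3.png',cv2.resize(im[130:230,130:280],(750,500),interpolation=cv2.INTER_CUBIC))
st()
E
```

```text
t 26.0 p [0.4849 0.2635 0.1037] yaw 99.52 zax [ 0.  0. -1.] F [ 0.4 -1.2 -6.2] w 0.0125 q [-0.79  0.44  0.23  1.98 -0.14  0.74  1.26]
[-0.08998035 -0.02890905 -0.01440812]
t 26.1 p [0.485  0.2636 0.1036] yaw 99.52 zax [ 0.  0. -1.] F [-0.9  0.3 -7.2] w 0.012 q [-0.79  0.44  0.23  1.98 -0.14  0.74  1.26]
```

View pics/w15.png

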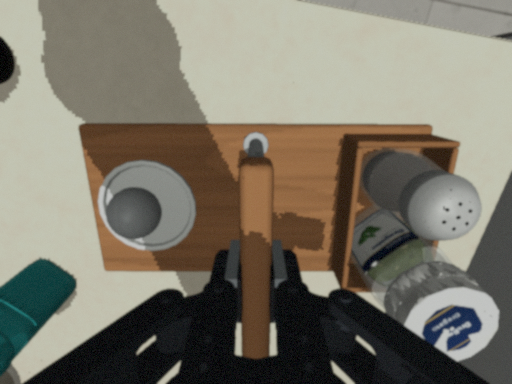

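View pics/s3.png

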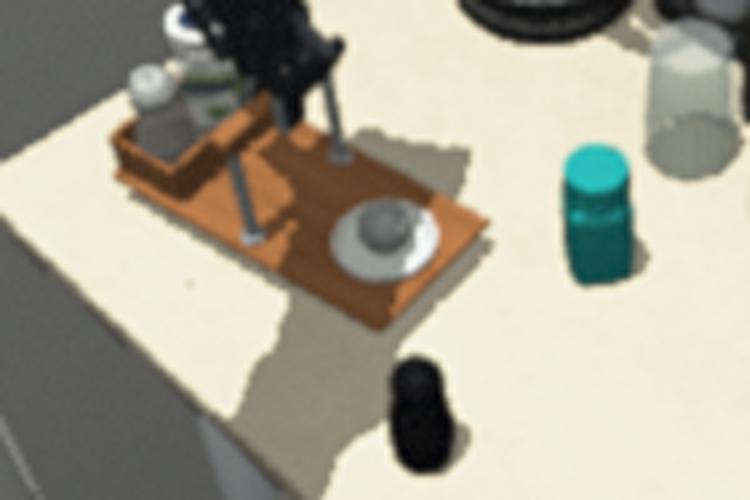

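servo_tool:
  increments: [0,0,-2,0,0,0,0,0,0,-5,0,0,0,0,0,0,-8,0,0,0,0,0,0,-11,0,0,0,0,0,0,-13,0,0,0,0,0,0,-14,0,0,0,0,0,0,-14,0,0,0,0,0,0,-14,0,0,0,0]

```text
clock: 27.1
tcp_pos: [0.4849, 0.2634, 0.1854]
orientation: [2.03, 2.398, 0.001]
contact_force: [0.8, 0.6, -6.1]
grip_width: 0.0122
```

servo_tool:
  increments: [0,0,-14,0,0,0,0,0,0,-12,0,0,0,0,0,0,-9,0,0,0,0,0,0,-6,0,0,0,0,0,0,-4,0,0,0,0,0,0,-3,0,0,0,0,0,0,-1,0,0,0,0,0,0,0,0,0,0,0]

```text
clock: 28.1
tcp_pos: [0.4847, 0.2634, 0.2331]
orientation: [-2.029, -2.398, 0.0]
contact_force: [0.3, 0.7, -7.0]
grip_width: 0.012
```

```bash
python3 - <<'E'
from h import *
st(); print(get_obs()['moment'])
o,im,d,c=cam('wrist'); save('w16.png',im); 
E
```

```text
t 28.1 p [0.4847 0.2634 0.2331] yaw 99.52 zax [-0. -0. -1.] F [ 0.3  0.7 -7. ] w 0.012 q [-0.83  0.27  0.27  1.87 -0.08  1.01  1.21]
[-0.11000274 -0.07287686  0.0400779 ]
```

View pics/w16.png

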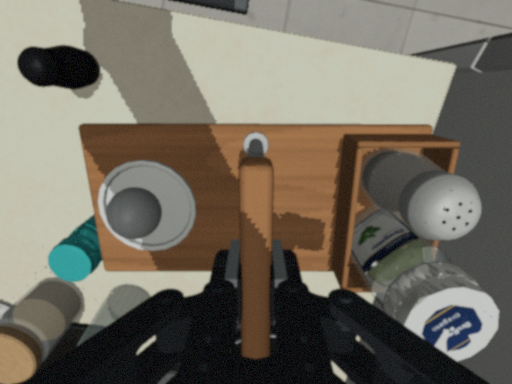

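servo_tool:
  increments: [-1,0,0,0,0,0,0,-2,0,0,0,0,0,0,-4,0,0,0,0,0,0,-6,0,0,0,0,0,0,-8,0,0,0,0,0,0,-10,0,0,0,0,0,0,-12,0,0,0,0,0,0,-13,0,0,0,0,0,0]

```text
clock: 29.15
tcp_pos: [0.4943, 0.2072, 0.2333]
orientation: [2.03, 2.398, 0.0]
contact_force: [-0.1, 0.5, -6.7]
grip_width: 0.0122
```

servo_tool:
  increments: [-14,-0.5,0,0,0,0,0,-15,-0.5,0,0,0,0,0,-16,-1,0,0,0,0,0,-16,-1,0,0,0,0,0,-16,-1,0,0,0,0,0,-16,-1,0,0,0,0,0,-16,-1,0,0,0,0,0,-16,-1,0,0,0,0,0]

```text
clock: 30.15
tcp_pos: [0.508, 0.0827, 0.2333]
orientation: [2.029, 2.398, 0.0]
contact_force: [-0.7, -0.1, -6.2]
grip_width: 0.0122
```

servo_tool:
  increments: [-16,-1,0,0,0,0,0,-16,-1,0,0,0,0,0,-16,-1,0,0,0,0,0,-16,-1,0,0,0,0,0,-16,-1,0,0,0,0,0,-16,-1,0,0,0,0,0,-16,-1,0,0,0,0,0,-16,-1,0,0,0,0,0]

```text
clock: 31.15
tcp_pos: [0.5213, -0.0448, 0.2333]
orientation: [-2.029, -2.398, 0.0]
contact_force: [0.0, 0.2, -6.1]
grip_width: 0.012
```

```bash
python3 - <<'E'
from h import *
st()
plan([((.549,-.2297,.2334),99.5,8)],0)
E
```

```text
t 31.15 p [ 0.5213 -0.0448  0.2333] yaw 99.52 zax [-0. -0. -1.] F [ 0.   0.2 -6.1] w 0.012 q [-0.4   0.23  0.44  1.94 -0.12  1.    1.82]
[-16,0,0,0,0,0,0, -22,-1,0,0,0,0,0, -27,0,0,0,0,0,0, -28,-1,0,0,0,0,0, -29,0,0,0,0,0,0, -27,-1,0,0,0,0,0, -22,0,0,0,0,0,0, -16,0,0,0,0,0,0] 8
end [ 0.5492 -0.2297  0.2333] max [29.  1.  0.  0.  0.  0.  0.]
```

Remaining −187 along x, −3 along y.

servo_tool:
  increments: [-16,-1,0,0,0,0,0,-16,0,0,0,0,0,0,-16,-1,0,0,0,0,0,-15,0,0,0,0,0,0,-15,-1,0,0,0,0,0,-14,0,0,0,0,0,0,-14,0,0,0,0,0,0,-13,0,0,0,0,0,0]

```text
clock: 32.15
tcp_pos: [0.538, -0.1625, 0.2333]
orientation: [-2.029, -2.398, 0.0]
contact_force: [-0.3, -0.1, -6.8]
grip_width: 0.012
```

servo_tool:
  increments: [-13,0,0,0,0,0,0,-12,0,0,0,0,0,0,-11,0,0,0,0,0,0,-10,0,0,0,0,0,0,-8,0,0,0,0,0,0,-7,0,0,0,0,0,0,-5,0,0,0,0,0,0,-2,0,0,0,0,0,0]

```text
clock: 33.15
tcp_pos: [0.5491, -0.2289, 0.2333]
orientation: [-2.03, -2.398, -0.0]
contact_force: [0.3, 0.1, -6.1]
grip_width: 0.0119
```

servo_tool:
  increments: [0,0,0,0,0,0,0,0,0,0,0,0,0,0,0,0,0,0,0,0,0,0,0,0,0,0,0,0,0,0,0,0,0,0,0,0,0,0,0,0,0,0,0,0,0,0,0,0,0,0,0,0,0,0,0,0]

```text
clock: 34.15
tcp_pos: [0.5491, -0.2287, 0.2333]
orientation: [2.029, 2.398, 0.0]
contact_force: [-0.9, -0.1, -6.3]
grip_width: 0.0125
```

```bash
python3 - <<'E'
from h import *
st(); print(abs(get_obs()['qvel']).max())
o,im,d,c=cam('wrist'); save('w17.png',im); 
o,im,d,c=cam('scene'); save('s4.png',cv2.resize(im[90:290,180:430],(750,600),interpolation=cv2.INTER_CUBIC))
o,im,d,c=cam('top'); save('t4.png',cv2.resize(im[90:290,200:450],(750,600),interpolation=cv2.INTER_CUBIC))
W=cloud(d,c,Tcam('top',c,o)); k=(W[...,2]>.153)&(W[...,2]<.17)&(np.hypot(W[...,0]-.549,W[...,1]+.23)<.15)
p=W[k];A=np.c_[p[:,:2]-p[:,:2].mean(0),np.ones(len(p))];print('board',len(p),np.linalg.lstsq(A,p[:,2],rcond=None)[0])
circ(W,.549+.0132,-.2297-.0789,.185,.22,.03)
st()
E
```

```text
t 34.15 p [ 0.5491 -0.2287  0.2333] yaw 99.52 zax [ 0.  0. -1.] F [-0.9 -0.1 -6.3] w 0.0125 q [-0.1   0.37  0.5   1.78 -0.2   1.04  2.22]
0.007264179795806395
board 1020 [-0.00198953  0.00524993  0.15979495]
0 c 0.0 0.0 r 0.0 z nan mean [nan nan]
t 34.3 p [ 0.5491 -0.2287  0.2333] yaw 99.52 zax [-0.  0. -1.] F [-0.5 -0.  -6.4] w 0.0122 q [-0.1   0.37  0.5   1.78 -0.2   1.04  2.22]
  return _methods._mean(a, axis=axis, dtype=dtype,
  ret = ret.dtype.type(ret / rcount)
h.py:42: RuntimeWarning: Mean of empty slice.
  p=W[k][:,:2].astype(np.float32); (cx,cy),rr=cv2.minEnclosingCircle(p); print(len(p),'c',round(cx,4),round(cy,4),'r',round(rr,4),'z',np.median(W[k][:,2]).round(4),'mean',p.mean(0).round(4))
  ret = um.true_divide(
```

View pics/w17.png

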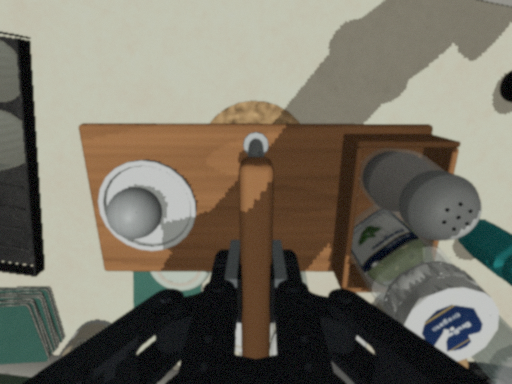

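View pics/s4.png

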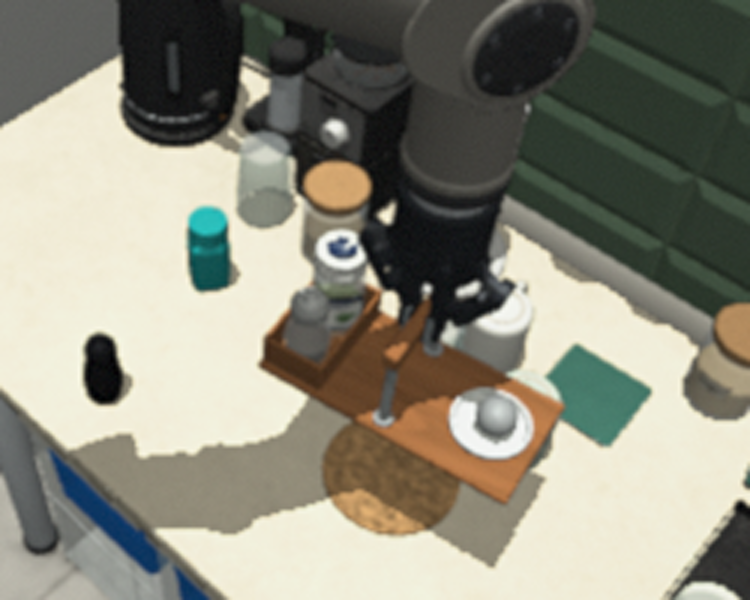

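View pics/t4.png

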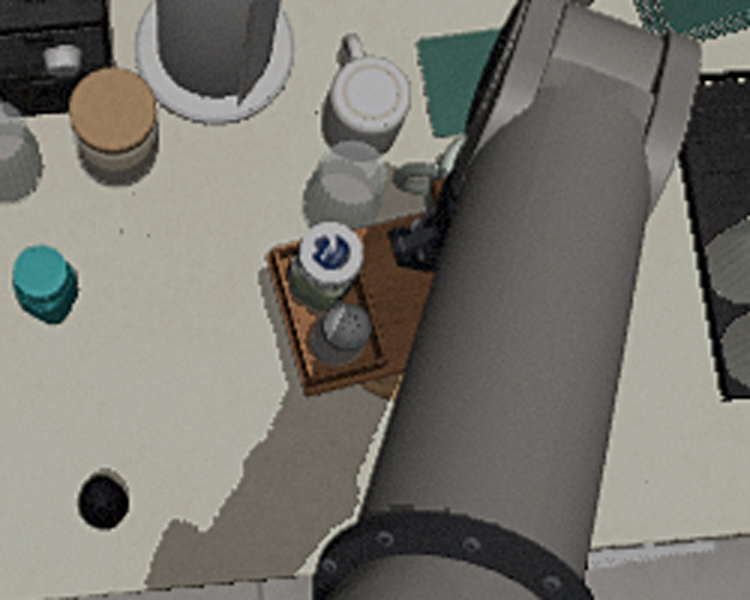

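```bash
python3 -c "
from bench import *
print(hand_in())"
```

```text
the job is handed in; nothing more can be done
None
```

I stood the spice jar and then the salt shaker in the caddy's box. I gripped the bar at 110 N, lifted the caddy gently and carried it over the mat. The job was handed in at about 34 s, with the gripper still holding the caddy.

**Last checks:**
- **Position:** the TCP, which sits on the bar's centre line, read (0.549, -0.229). The mat's centre measured (0.549, -0.230).
- **Height and level:** the board top measured 0.160 m, so the underside is about 15 cm up, and the slope was under 0.4°. Joint speeds were near zero.
- **Contents:** both jars stand upright in the box and the ball is in its dish, toward one side.
- **Bystanders:** in the last views the glass and the mug behind the mat stand upright, though the arm and caddy partly hide the mug. I did not re-measure either one.

**Checks that failed or disagreed:**
- The final depth check on the ball from the top camera found nothing because the arm hid the dish. I confirmed the ball from the wrist and scene pictures instead.
- The gripper width read about 12 mm on the 14 mm bar and about 37 mm on the shaker, which turned out to have a narrow waist.
- Close-range depth heights read about 3 mm high on the spice jar's cap.

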